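Put the returned bread away with its own kind

TASK

One bread has come back on the rimmed tray. Slide open the clear cover of the bay in the bread case that holds bread of the same shape (open no other), then lower the bread into that bay, right way up on its floor beside its fellow, without dropping it or pushing the other bread about, and slide the cover fully shut again. Leave the bread on the flat wooden board and the small white cup on the tray where they are.

Things in the scene. Friction and masses are not known exactly. Their poses are not given: they have to be found in the camera images.
- case: fixed aluminium bread case, 414 mm wide (its y), 60 mm high; three open-topped bays side by side along y at its front (robot side), and a closed deck, 58 mm high, behind them (+x). Its origin lies under the centre of the middle bay, on the table; x points away from the robot (front wall's outer face at x = -106 mm, deck's back at +280 mm), it is turned only slightly from the world's axes
- bay0 (a point): centre of the floor of the right-hand bay (-y), axes as the case's. Inside, the bay is 200 mm long (x), 130 mm wide (y), 54 mm deep; walls 6 mm thick. The bread already in it lies in its far (+x) half, so its near half is free
- cover0 (a joint): clear flat cover over the right-hand bay (-y), sliding along the case's x: 0 m fully shut, 0.17 m fully open (slid away from the robot over the deck); stops at both ends. It drags with about 1.5 N and stays where left. Its top face is 67 mm above the table, its near edge is at the case's x = -106 mm + joint value
- knob0 (a point): mid-height of the upright black knob on cover0: 22 mm diameter, 32 mm high (67 to 99 mm above the table), near the cover's front edge; it moves with the cover
- bay1 (a point): centre of the floor of the middle bay, axes as the case's. Inside, the bay is 200 mm long (x), 130 mm wide (y), 54 mm deep; walls 6 mm thick. The bread already in it lies in its far (+x) half, so its near half is free
- cover1 (a joint): clear flat cover over the middle bay, sliding along the case's x: 0 m fully shut, 0.17 m fully open (slid away from the robot over the deck); stops at both ends. It drags with about 1.5 N and stays where left. Its top face is 67 mm above the table, its near edge is at the case's x = -106 mm + joint value
- knob1 (a point): mid-height of the upright black knob on cover1: 22 mm diameter, 32 mm high (67 to 99 mm above the table), near the cover's front edge; it moves with the cover
- bay2 (a point): centre of the floor of the left-hand bay (+y), axes as the case's. Inside, the bay is 200 mm long (x), 130 mm wide (y), 54 mm deep; walls 6 mm thick. The bread already in it lies in its far (+x) half, so its near half is free
- cover2 (a joint): clear flat cover over the left-hand bay (+y), sliding along the case's x: 0 m fully shut, 0.17 m fully open (slid away from the robot over the deck); stops at both ends. It drags with about 1.5 N and stays where left. Its top face is 67 mm above the table, its near edge is at the case's x = -106 mm + joint value
- knob2 (a point): mid-height of the upright black knob on cover2: 22 mm diameter, 32 mm high (67 to 99 mm above the table), near the cover's front edge; it moves with the cover
- tray: fixed aluminium tray, 260 mm (its x) by 180 mm (y), floor 6 mm above the table, rim 14 mm above the table and 4 mm thick; origin under its centre, on the table. It stands on one side of the case, left or right
- board: fixed flat wooden board without rim, 260 by 180 mm, 6 mm thick, on the other side of the case; origin under its centre, on the table
- tray_or_board_bun: dome-shaped round bun, diameter 62 mm (upright sides from 5 to 24 mm up), 42 mm high, 70 g or so, golden crust; origin at the centre of its underside, z up. Starts on the tray or on the board
- tray_or_board_roll: long roll with round ends, 90 mm long (along its x), 42 mm wide (y), 36 mm high, 70 g or so, golden crust, straight sides over the middle 38 mm; origin at the centre of its underside, z up. Starts on the board or on the tray, whichever the loose bun is not on
- bay_bun: dome-shaped round bun, diameter 62 mm (upright sides from 5 to 24 mm up), 42 mm high, 70 g or so, golden crust; origin at the centre of its underside, z up. Starts in one of the bays, which one varies
- bay_roll: long roll with round ends, 90 mm long (along its x), 42 mm wide (y), 36 mm high, 70 g or so, golden crust, straight sides over the middle 38 mm; origin at the centre of its underside, z up. Starts in one of the bays, which one varies, lying crosswise (along the case's y, roughly)
- bay_square: square bread, 50 by 50 mm, 36 mm high, golden crust; origin at the centre of its underside. Starts in one of the bays, which one varies
- ramekin: small white cup, 36 mm diameter, 28 mm high, in the far (+x) end of the tray; a bystander, origin at the centre of its underside
Mind the look-alikes: they are no part of the job. What is shaped like the tray_or_board_roll but turquoise is not meant.

How it is judged:
On the way, in this order (a step that is already met when the one before it is completed fails the run):
1. the cover of the bay with bread of the same shape is slid open, 90 mm or more (((horizontal distance between bay_bun and bay0 below 0.085 m and horizontal distance between tray_or_board_roll and board below 0.12 m and value of joint cover0 above 0.09 m) or (horizontal distance between bay_bun and bay1 below 0.085 m and horizontal distance between tray_or_board_roll and board below 0.12 m and value of joint cover1 above 0.09 m) or (horizontal distance between bay_bun and bay2 below 0.085 m and horizontal distance between tray_or_board_roll and board below 0.12 m and value of joint cover2 above 0.09 m) or (horizontal distance between bay_roll and bay0 below 0.085 m and horizontal distance between tray_or_board_bun and board below 0.12 m and value of joint cover0 above 0.09 m) or (horizontal distance between bay_roll and bay1 below 0.085 m and horizontal distance between tray_or_board_bun and board below 0.12 m and value of joint cover1 above 0.09 m) or (horizontal distance between bay_roll and bay2 below 0.085 m and horizontal distance between tray_or_board_bun and board below 0.12 m and value of joint cover2 above 0.09 m))), for 0.1 s.
2. the bread from the tray, still in the fingers, is lowered into that bay to within 20 mm of its floor (((horizontal distance between each of bay_bun, tray_or_board_bun and bay0 below 0.085 m and horizontal distance between tray_or_board_roll and board below 0.12 m and z of tray_or_board_bun in the frame of bay0 below 0.02 m and contact force between the fingers and tray_or_board_bun above 0.3 N) or (horizontal distance between each of bay_bun, tray_or_board_bun and bay1 below 0.085 m and horizontal distance between tray_or_board_roll and board below 0.12 m and z of tray_or_board_bun in the frame of bay1 below 0.02 m and contact force between the fingers and tray_or_board_bun above 0.3 N) or (horizontal distance between each of bay_bun, tray_or_board_bun and bay2 below 0.085 m and horizontal distance between tray_or_board_roll and board below 0.12 m and z of tray_or_board_bun in the frame of bay2 below 0.02 m and contact force between the fingers and tray_or_board_bun above 0.3 N) or (horizontal distance between each of bay_roll, tray_or_board_roll and bay0 below 0.085 m and horizontal distance between tray_or_board_bun and board below 0.12 m and z of tray_or_board_roll in the frame of bay0 below 0.02 m and contact force between the fingers and tray_or_board_roll above 0.3 N) or (horizontal distance between each of bay_roll, tray_or_board_roll and bay1 below 0.085 m and horizontal distance between tray_or_board_bun and board below 0.12 m and z of tray_or_board_roll in the frame of bay1 below 0.02 m and contact force between the fingers and tray_or_board_roll above 0.3 N) or (horizontal distance between each of bay_roll, tray_or_board_roll and bay2 below 0.085 m and horizontal distance between tray_or_board_bun and board below 0.12 m and z of tray_or_board_roll in the frame of bay2 below 0.02 m and contact force between the fingers and tray_or_board_roll above 0.3 N))), for 0.05 s.
3. it rests on the floor of that bay, right way up and let go, with the cover still open (((horizontal distance between each of bay_bun, tray_or_board_bun and bay0 below 0.085 m and horizontal distance between tray_or_board_roll and board below 0.12 m and z of tray_or_board_bun in the frame of bay0 below 0.006 m and angle between tray_or_board_bun's own z axis and vertical below 0.2 rad and contact force between the fingers and tray_or_board_bun below 0.1 N and linear speed of tray_or_board_bun below 0.02 m/s and value of joint cover0 above 0.04 m) or (horizontal distance between each of bay_bun, tray_or_board_bun and bay1 below 0.085 m and horizontal distance between tray_or_board_roll and board below 0.12 m and z of tray_or_board_bun in the frame of bay1 below 0.006 m and angle between tray_or_board_bun's own z axis and vertical below 0.2 rad and contact force between the fingers and tray_or_board_bun below 0.1 N and linear speed of tray_or_board_bun below 0.02 m/s and value of joint cover1 above 0.04 m) or (horizontal distance between each of bay_bun, tray_or_board_bun and bay2 below 0.085 m and horizontal distance between tray_or_board_roll and board below 0.12 m and z of tray_or_board_bun in the frame of bay2 below 0.006 m and angle between tray_or_board_bun's own z axis and vertical below 0.2 rad and contact force between the fingers and tray_or_board_bun below 0.1 N and linear speed of tray_or_board_bun below 0.02 m/s and value of joint cover2 above 0.04 m) or (horizontal distance between each of bay_roll, tray_or_board_roll and bay0 below 0.085 m and horizontal distance between tray_or_board_bun and board below 0.12 m and z of tray_or_board_roll in the frame of bay0 below 0.006 m and angle between tray_or_board_roll's own z axis and vertical below 0.2 rad and contact force between the fingers and tray_or_board_roll below 0.1 N and linear speed of tray_or_board_roll below 0.02 m/s and value of joint cover0 above 0.04 m) or (horizontal distance between each of bay_roll, tray_or_board_roll and bay1 below 0.085 m and horizontal distance between tray_or_board_bun and board below 0.12 m and z of tray_or_board_roll in the frame of bay1 below 0.006 m and angle between tray_or_board_roll's own z axis and vertical below 0.2 rad and contact force between the fingers and tray_or_board_roll below 0.1 N and linear speed of tray_or_board_roll below 0.02 m/s and value of joint cover1 above 0.04 m) or (horizontal distance between each of bay_roll, tray_or_board_roll and bay2 below 0.085 m and horizontal distance between tray_or_board_bun and board below 0.12 m and z of tray_or_board_roll in the frame of bay2 below 0.006 m and angle between tray_or_board_roll's own z axis and vertical below 0.2 rad and contact force between the fingers and tray_or_board_roll below 0.1 N and linear speed of tray_or_board_roll below 0.02 m/s and value of joint cover2 above 0.04 m))), for 0.2 s.
At the end, for the whole second after the job is handed in: the bread that was on the tray rests, let go, flat on the floor of the bay with bread of its shape (underside within 6 mm of the floor, tilted less than 0.2 rad), that bay's cover is shut to within 8 mm, and the bread on the board has not moved more than 20 mm (((horizontal distance between each of bay_bun, tray_or_board_bun and bay0 below 0.085 m and horizontal distance between tray_or_board_roll and board below 0.12 m and z of tray_or_board_bun in the frame of bay0 below 0.006 m and angle between tray_or_board_bun's own z axis and vertical below 0.2 rad and contact force between the fingers and tray_or_board_bun below 0.1 N and linear speed of tray_or_board_bun below 0.02 m/s and value of joint cover0 below 0.008 m) or (horizontal distance between each of bay_bun, tray_or_board_bun and bay1 below 0.085 m and horizontal distance between tray_or_board_roll and board below 0.12 m and z of tray_or_board_bun in the frame of bay1 below 0.006 m and angle between tray_or_board_bun's own z axis and vertical below 0.2 rad and contact force between the fingers and tray_or_board_bun below 0.1 N and linear speed of tray_or_board_bun below 0.02 m/s and value of joint cover1 below 0.008 m) or (horizontal distance between each of bay_bun, tray_or_board_bun and bay2 below 0.085 m and horizontal distance between tray_or_board_roll and board below 0.12 m and z of tray_or_board_bun in the frame of bay2 below 0.006 m and angle between tray_or_board_bun's own z axis and vertical below 0.2 rad and contact force between the fingers and tray_or_board_bun below 0.1 N and linear speed of tray_or_board_bun below 0.02 m/s and value of joint cover2 below 0.008 m) or (horizontal distance between each of bay_roll, tray_or_board_roll and bay0 below 0.085 m and horizontal distance between tray_or_board_bun and board below 0.12 m and z of tray_or_board_roll in the frame of bay0 below 0.006 m and angle between tray_or_board_roll's own z axis and vertical below 0.2 rad and contact force between the fingers and tray_or_board_roll below 0.1 N and linear speed of tray_or_board_roll below 0.02 m/s and value of joint cover0 below 0.008 m) or (horizontal distance between each of bay_roll, tray_or_board_roll and bay1 below 0.085 m and horizontal distance between tray_or_board_bun and board below 0.12 m and z of tray_or_board_roll in the frame of bay1 below 0.006 m and angle between tray_or_board_roll's own z axis and vertical below 0.2 rad and contact force between the fingers and tray_or_board_roll below 0.1 N and linear speed of tray_or_board_roll below 0.02 m/s and value of joint cover1 below 0.008 m) or (horizontal distance between each of bay_roll, tray_or_board_roll and bay2 below 0.085 m and horizontal distance between tray_or_board_bun and board below 0.12 m and z of tray_or_board_roll in the frame of bay2 below 0.006 m and angle between tray_or_board_roll's own z axis and vertical below 0.2 rad and contact force between the fingers and tray_or_board_roll below 0.1 N and linear speed of tray_or_board_roll below 0.02 m/s and value of joint cover2 below 0.008 m))); the robot touches nothing.
It fails at once if a cover other than that of the right bay is slid open (beyond 60 mm) ((value of joint cover0 above 0.06 m and not ((horizontal distance between bay_bun and bay0 below 0.085 m and horizontal distance between tray_or_board_roll and board below 0.12 m) or (horizontal distance between bay_roll and bay0 below 0.085 m and horizontal distance between tray_or_board_bun and board below 0.12 m))) or (value of joint cover1 above 0.06 m and not ((horizontal distance between bay_bun and bay1 below 0.085 m and horizontal distance between tray_or_board_roll and board below 0.12 m) or (horizontal distance between bay_roll and bay1 below 0.085 m and horizontal distance between tray_or_board_bun and board below 0.12 m))) or (value of joint cover2 above 0.06 m and not ((horizontal distance between bay_bun and bay2 below 0.085 m and horizontal distance between tray_or_board_roll and board below 0.12 m) or (horizontal distance between bay_roll and bay2 below 0.085 m and horizontal distance between tray_or_board_bun and board below 0.12 m)))).
It fails at once if the bread on the board is moved as well as that on the tray (both more than 20 mm from their starts) (distance of each of tray_or_board_bun, tray_or_board_roll from where it was at the start of the episode above 0.02 m).
It fails at once if the bread already in a bay is pushed about (more than 40 mm) (distance of any of bay_bun, bay_roll, bay_square from where it was at the start of the episode above 0.04 m).
It fails at once if the small white cup on the tray is moved more than 30 mm (distance of ramekin from where it was at the start of the episode above 0.03 m).
It also fails if it takes over 70 s, if anything falls off the work surface, if the arm or the gripper's body presses on something with over 40 N, if the wrist force passes 120 N, or if a joint passes its speed limit or range.

ROBOT

A 7-joint arm with a two-finger parallel gripper is mounted at the origin on the work surface. World frame = base frame: x ahead of the robot, y to its left, z up, the work surface at z = 0. Lengths are in m, angles in rad, forces in N, time in s.
With the tool pointing down it reaches from about 0.35 to 0.9 m from the base axis. Payload 7.2 kg.
Tool frame: the origin (TCP) lies at the very end of the fingers, on their centre line; the grasp point (between the pads) lies 19 mm behind it (robot.hold_point_z is the distance from the TCP to the grasp point, in m); z points along the fingers, y is the direction in which the jaws open and shut (so a half turn about z gives the same grasp; the last joint's range is limited). The gripper opens to 85 mm and grips with 20 to 120 N. Pads are 22 mm wide; open, the fingers measure 114 mm over their backs; the gripper's body (76 mm by 85 mm) begins 54 mm behind the grasp point. The pads swing forward as they close: fully open they stand 13 mm farther back than shut.
Start: joints at [1.15, 0.411, -0.013, 1.596, 0.006, 1.134, -0.082], TCP at [0.216, -0.587, 0.231] pointing down, gripper open.
Joint ranges: [-2.95, 2.95], [-0.29, 1.99], [-1.47, 1.44], [0.14, 2.54], [-1.03, 4.17], [0.13, 1.85], [-2.86, 2.86]. Speed limits (rad/s): [2.39, 2.39, 3.01, 3.01, 3.14, 3.14, 3.14].

INTERFACE

Orientations are given as a unit quaternion [w, x, y, z].
In Python, from rig import robot, read_camera gives the robot as it stands. The module is installed in compiled form; this text tells all that it offers.
- The arm moves only by the shell command python3 -m creep 'ROWS' [FORCE]. ROWS is a JSON object of lists of equal length, an entry for each row: "delta_rot": the turn, a rotation vector about the world's x, y, z in degrees, a list of three; "slide": the shift along the world's x, y, z in cm, a list of three; "fingers": the opening, from 0 (shut) to 1 (fully open). A call has 1 to 12 rows; each row shifts and turns the commanded pose from where the row before left it; what a row does not reach is not made up. A row lasts 1/12 s, in which the tool goes at most 41.7 mm and 7.16 degrees, less where a joint would pass 70% of its speed; a pose out of reach is approached as far as the arm can. A call is refused whole if a number of a shift passes 4.17 or a number of a turn 7.16, either way. A call with a gripper value outside its range is refused whole. The fingers move at their own pace and stop on an object; FORCE is the grip in N (left out, the last holds). Time passes only in rows, so rows that do not move let the fingers close. It gives the time, the measured TCP pose, the force and the opening at its end, in the units of the state.
- robot.observe(): the state, without advancing time (a new reading comes with each control period).
- read_camera(name): name is "scene" or "side" or "wrist"; returns a dict with "img" (420x560x3 uint8, red, green, blue), "mtx" (3x3 intrinsics, pixels), "view" (4x4, takes a point from world to camera coordinates); the wrist camera has in their place "mount" (4x4, takes a point from camera to tool coordinates, whose origin is the TCP and whose axes are the flange's). Camera axes: x right, y down, z forward; pixel columns grow to the right and rows downward; lengths in m; the calibration is good to about 2 mm. A picture is of the moment at which its call begins: read the wrist's pose just before it. There is no depth.
- robot.hand_in(): hands the job in, once; it reports no verdict.
The state is a dict: "t": time; "qpos": joint angles; "joint_velocities": joint speeds; "joint_torque": joint torques, N m; "position": TCP position; "tool_rot": TCP orientation; "wrist_force": force on the tool from outside, world axes, zero at the start; "torque": the same for the moment, N m; "grip_width": opening from 0.0 (shut) to 1.0 (fully open).
Only numpy, scipy, OpenCV 4.12 (cv2) and the standard library are available. Lean on these libraries where they do the work, as an engineer would, in place of code of your own. Each camera call takes 0.05 s, during which the arm holds its last target. There are 200 camera calls.

## Working session

There is one attempt and no reset: what is moved stays moved. The work goes in short steps, Python scripts to look and compute and a shell command to move; the robot and the scene stay as the last step left them, time stands still between calls to the robot, and variables do not carry over. Pictures are saved under pics/ and viewed, about 8 in all and at most 12, crops included, and the job is handed in when it is done.

```bash
mkdir -p pics; cat > h.py <<'E'
import numpy as np, cv2
from rig import robot, read_camera
from scipy.spatial.transform import Rotation as R
def cam(name):
    s=robot.observe(); c=read_camera(name)
    if name=="wrist":
        q=s["tool_rot"]; T=np.eye(4); T[:3,:3]=R.from_quat([q[1],q[2],q[3],q[0]]).as_matrix(); T[:3,3]=s["position"]
        c["view"]=np.linalg.inv(T@np.array(c["mount"]))
    np.savez("cam_%s.npz"%name,img=c["img"],mtx=c["mtx"],view=c["view"]); return c
def load(name): return dict(np.load("cam_%s.npz"%name))
def ray(c,u,v,z):
    V=np.linalg.inv(c["view"]); d=V[:3,:3]@np.linalg.inv(c["mtx"])@[u,v,1]; o=V[:3,3]
    return o+d*(z-o[2])/d[2]
def proj(c,P):
    p=np.array(c["view"])@np.r_[P,1]; p=np.array(c["mtx"])@p[:3]; return p[:2]/p[2]
def save(n,img,scale=1): cv2.imwrite("pics/"+n,cv2.resize(img,None,fx=scale,fy=scale,interpolation=cv2.INTER_CUBIC)[:,:,::-1])
E
python3 - <<'E'
from h import *
s=robot.observe(); print(s)
a=cam("scene"); b=cam("side")
save("scene.png",a["img"],1.42); save("side.png",b["img"],1.42)
for c in(a,b): print(np.linalg.inv(c["view"])[:3].round(3))
E
```

```text
{'t': 0.0, 'qpos': array([ 1.14977137,  0.41194596, -0.01272133,  1.5970731 ,  0.00561674,
        1.13429992, -0.08220452]), 'joint_velocities': array([ 0.0006627 , -0.0002959 , -0.00204435, -0.00109081,  0.00130206,
       -0.00080531, -0.00114699]), 'joint_torque': array([-3.46408669e-04, -6.00623131e+01,  6.82194047e-01, -2.99415153e+01,
        1.37912019e-02,  1.04829058e-02, -4.42581165e-05]), 'position': array([ 0.21575098, -0.58603266,  0.23041244]), 'tool_rot': array([-8.18106421e-04,  9.84476132e-01,  1.75516470e-01, -2.12641177e-04]), 'wrist_force': array([-0.05015866,  0.24169891, -0.26718179]), 'torque': array([ 0.00871104, -0.01868577, -0.03261906]), 'grip_width': 0.999908808447306}
[[ 0.511  0.72  -0.47   1.104]
 [ 0.859 -0.433  0.272 -0.307]
 [-0.008 -0.542 -0.84   1.045]]
[[ 0.987 -0.125  0.103  0.502]
 [-0.161 -0.692  0.704 -0.677]
 [-0.017 -0.711 -0.703  0.731]]
```

View pics/scene.png

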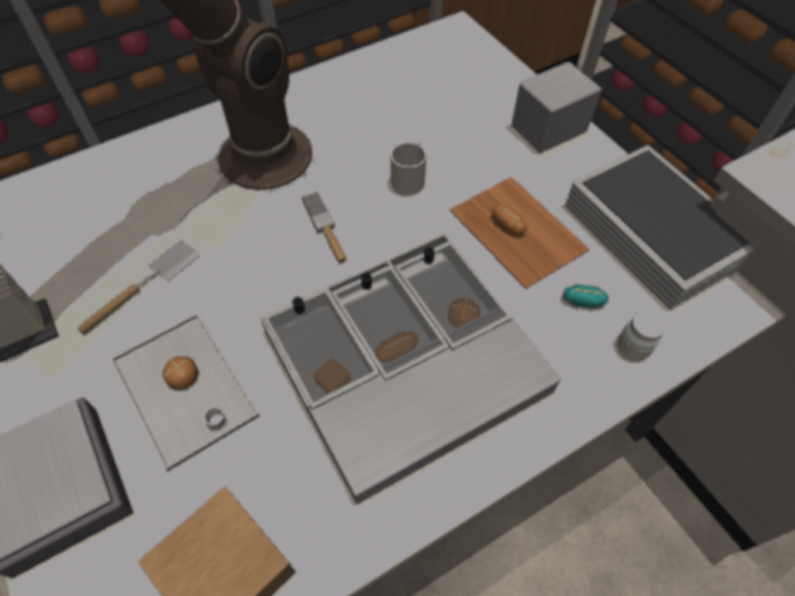

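View pics/side.png

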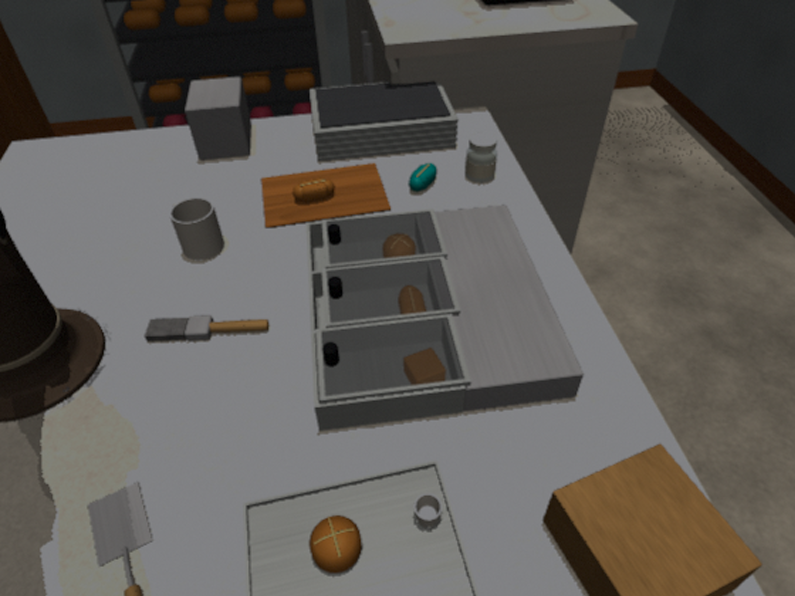

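The tray, at -y, holds the round bun (scene px 180,372), and the board holds the roll (509,219). The bays hold a square bread at (332,375, bay0), a roll at (397,346, bay1) and a scored round bun at (463,312, bay2). Bay2 looks like the target, so I'll confirm with a crop and measure.

```bash
python3 - <<'E'
from h import *
a=load("scene"); b=load("side"); k=1.4196
f=lambda c,u,v,z: ray(c,u/k,v/k,z).round(4)
print("bun",f(a,180,371,.027),f(b,335,543,.027))
print("cup",f(a,215,418,.034),f(b,428,506,.034))
for i,(p,q) in enumerate([((299,301),(331,349)),((366,276),(335,284)),((429,250),(335,230))]): print("knobtop",i,f(a,p[0],p[1],.099),f(b,q[0],q[1],.099))
for i,(p,q) in enumerate([((299,305),(331,354)),((366,280),(335,288)),((429,254),(335,234))]): print("knobmid",i,f(a,p[0],p[1],.083),f(b,q[0],q[1],.083))
print("baybun",f(a,463,312,.026),f(b,399,247,.03))
print("deck back corners",f(a,357,492,.058),f(a,557,378,.058),f(b,575,375,.058),f(b,507,206,.058))
print("case front corners",f(a,264,320,.06),f(a,446,238,.06),f(b,320,402,.06))
save("crop.png",np.hstack([a["img"][150:290,170:370],b["img"][130:270,190:390]]),2)
E
```

```text
bun [ 0.4654 -0.3796  0.027 ] [ 0.4621 -0.3847  0.027 ]
cup [ 0.5889 -0.3588  0.034 ] [ 0.5803 -0.3617  0.034 ]
knobtop 0 [ 0.487  -0.1349  0.099 ] [ 0.4838 -0.144   0.099 ]
knobtop 1 [ 0.5017 -0.001   0.099 ] [ 0.5006 -0.0134  0.099 ]
knobtop 2 [0.5111 0.1347 0.099 ] [0.5121 0.1213 0.099 ]
knobmid 0 [ 0.4846 -0.1359  0.083 ] [ 0.4825 -0.1398  0.083 ]
knobmid 1 [ 0.4997 -0.0005  0.083 ] [ 0.4998 -0.0058  0.083 ]
knobmid 2 [0.5095 0.1368 0.083 ] [0.5114 0.1302 0.083 ]
baybun [0.6284 0.1424 0.026 ] [0.6261 0.1365 0.03  ]
deck back corners [ 0.8361 -0.2103  0.058 ] [0.8429 0.1922 0.058 ] [ 0.8225 -0.2185  0.058 ] [0.8451 0.186  0.058 ]
case front corners [ 0.4659 -0.2034  0.06  ] [0.4786 0.1997 0.06  ] [ 0.46   -0.2029  0.06  ]
```

View pics/crop.png

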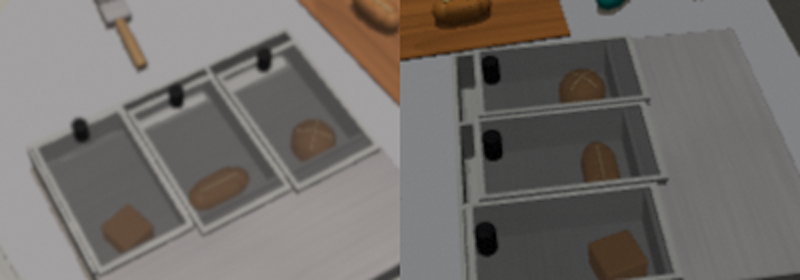

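Confirmed: bay2 (left, +y) holds the round bun, so cover2 is the one to open. Cover2's knob sits about 35 mm behind the case front and cover0's about 17 mm, so cover2 seems slightly ajar already. Moving above knob2 and turning the jaws to the case's y.

```bash
python3 -m creep '{"slide":[[1.2,3,0],[1.2,3,0],[1.2,3,0],[1.2,3,0],[1.2,3,0],[1.2,3,0],[1.2,3,0],[1.2,3,0],[1.2,3,0],[1.2,3,0],[1.2,3,0],[1.2,3,0]],"delta_rot":[[0,0,-3],[0,0,-3],[0,0,-3],[0,0,-3],[0,0,-3],[0,0,-3],[0,0,-3],[0,0,-1.4],[0,0,0],[0,0,0],[0,0,0],[0,0,0]],"fingers":[1,1,1,1,1,1,1,1,1,1,1,1]}'
python3 -m creep '{"slide":[[1,3,0],[1,3,0],[1,3,0],[1,3,0],[1,3,0],[1,3,0],[1,3,0],[1,3,0],[1,3,0],[1,3,0],[1,3,0],[0,0,0]],"delta_rot":[[0,0,0],[0,0,0],[0,0,0],[0,0,0],[0,0,0],[0,0,0],[0,0,0],[0,0,0],[0,0,0],[0,0,0],[0,0,0],[0,0,0]],"fingers":[1,1,1,1,1,1,1,1,1,1,1,1]}'
python3 - <<'E'
from h import *
c=cam("wrist"); s=robot.observe(); print(s["t"],s["position"],R.from_quat(s["tool_rot"][[1,2,3,0]]).as_matrix().round(3))
save("w1.png",c["img"],1.4)
a=load("scene");k=1.4196
print("tray",[ray(a,u/k,v/k,.014).round(3) for u,v in((115,357),(196,318),(258,414),(169,467))])
E
```

```text
t: 1.1
position: [0.36, -0.2249, 0.2312]
tool_rot: [0.0, 1.0, -0.019, -0.0]
wrist_force: [0.3, -0.1, -0.6]
grip_width: 1.0
t: 2.1
position: [0.4707, 0.1099, 0.2314]
tool_rot: [-0.002, 1.0, -0.016, 0.0]
wrist_force: [0.8, 0.0, -0.1]
grip_width: 1.004
2.15 [0.47001776 0.10682298 0.23102902] [[ 0.999 -0.033 -0.   ]
 [-0.033 -0.999  0.002]
 [-0.001 -0.002 -1.   ]]
tray [array([ 0.365, -0.476,  0.014]), array([ 0.362, -0.312,  0.014]), array([ 0.611, -0.291,  0.014]), array([ 0.622, -0.462,  0.014])]
```

View pics/w1.png

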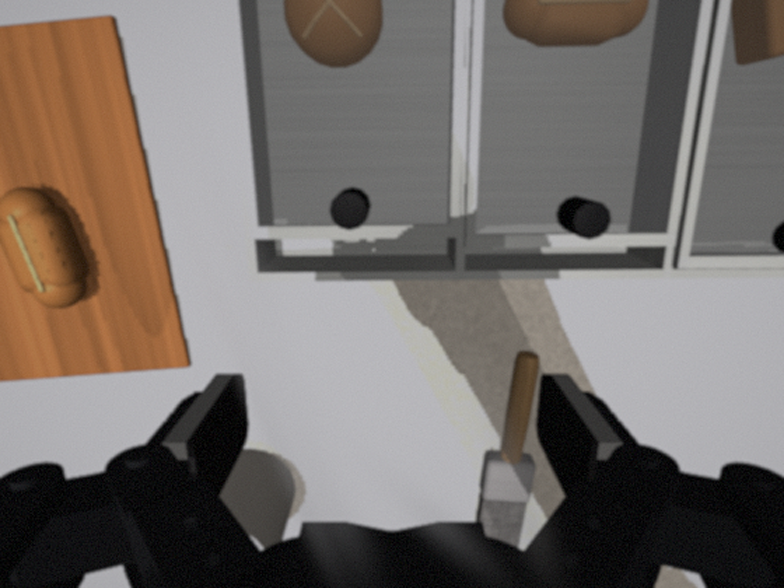

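The wrist picture shows knob2 at (350,207), and the near edge of cover2 at row ~232, behind the case front at ~270. That confirms it is slightly ajar. Computing the offsets.

```bash
python3 - <<'E'
from h import *
c=load("wrist");k=1.4
f=lambda u,v,z: ray(c,u/k,v/k,z).round(4)
print("knob2 top/mid",f(350,206,.099),f(350,208,.083))
print("knob1 mid",f(584,216,.083))
print("front edge",f(258,271,.06),f(660,271,.06),f(784,268,.06), "bay2 inner walls z.06 at row 240",f(256,240,.06),f(450,240,.06))
print("side wall L",f(240,0,.06),"R",f(455,0,.06))
print("cover edge",f(265,232,.067),f(440,232,.067),"cover1",f(640,243,.067))
E
```

```text
knob2 top/mid [0.5123 0.1321 0.099 ] [0.5094 0.1336 0.083 ]
knob1 mid [ 0.5006 -0.004   0.083 ]
front edge [0.4674 0.1984 0.06  ] [ 0.4597 -0.0653  0.06  ] [ 0.4594 -0.1459  0.06  ] bay2 inner walls z.06 at row 240 [0.488  0.1975 0.06  ] [0.4843 0.0723 0.06  ]
side wall L [0.6256 0.1918 0.06  ] R [0.6218 0.0699 0.06  ]
cover edge [0.4941 0.1893 0.067 ] [0.4909 0.0794 0.067 ] cover1 [ 0.4802 -0.0467  0.067 ]
```

```bash
python3 -m creep '{"slide":[[2,1.3,0],[2.1,1.3,0],[0,0,-3],[0,0,-3],[0,0,-3],[0,0,-3],[0,0,-2],[0,0,-1.7],[0,0,0],[0,0,0]],"delta_rot":[[0,0,0],[0,0,0],[0,0,0],[0,0,0],[0,0,0],[0,0,0],[0,0,0],[0,0,0],[0,0,0],[0,0,0]],"fingers":[1,1,1,1,1,1,1,1,1,1]}'
```

```text
t: 2.98
position: [0.5102, 0.1285, 0.0737]
tool_rot: [0.0, 1.0, -0.019, -0.001]
wrist_force: [-0.8, -0.4, 0.4]
grip_width: 1.0
```

```bash
python3 -m creep '{"slide":[[0.1,0.45,0],[0,0,0],[0,0,0],[0,0,0],[0,0,0],[0,0,0],[0,0,0],[0,0,0],[0,0,0],[0,0,0]],"delta_rot":[[0,0,0],[0,0,0],[0,0,0],[0,0,0],[0,0,0],[0,0,0],[0,0,0],[0,0,0],[0,0,0],[0,0,0]],"fingers":[0,0,0,0,0,0,0,0,0,0]}' 25
```

```text
t: 3.82
position: [0.5123, 0.1339, 0.0749]
tool_rot: [0.0, 1.0, -0.019, 0.0]
wrist_force: [-0.3, -1.6, 7.2]
grip_width: 0.246
```

```bash
python3 -m creep '{"slide":[[0,0,0.2],[0.6,-0.02,0],[1.3,-0.05,0],[1.3,-0.05,0],[1.3,-0.05,0],[1.3,-0.05,0],[1.3,-0.05,0],[1.3,-0.05,0],[1.3,-0.05,0],[1.3,-0.05,0],[1.3,-0.05,0],[1.3,-0.05,0]],"delta_rot":[[0,0,0],[0,0,0],[0,0,0],[0,0,0],[0,0,0],[0,0,0],[0,0,0],[0,0,0],[0,0,0],[0,0,0],[0,0,0],[0,0,0]],"fingers":[0,0,0,0,0,0,0,0,0,0,0,0]}'
python3 -m creep '{"slide":[[0.4,0,0],[0,0,0],[0,0,0],[0,0,0]],"delta_rot":[[0,0,0],[0,0,0],[0,0,0],[0,0,0]],"fingers":[0,0,0,0]}'
```

```text
t: 4.82
position: [0.6474, 0.1308, 0.0751]
tool_rot: [-0.001, 1.0, -0.018, -0.001]
wrist_force: [-2.2, 5.2, -6.3]
grip_width: 0.247
t: 5.15
position: [0.6519, 0.1307, 0.0752]
tool_rot: [-0.001, 1.0, -0.018, -0.0]
wrist_force: [1.1, 5.7, -8.5]
grip_width: 0.246
```

```bash
python3 -m creep '{"slide":[[0,0,0],[0,0,0],[0,0,0],[0,0,0],[0,0,0],[0,0,0],[0,0,3],[0,0,4],[0,0,4],[0,0,2],[0,0,0]],"delta_rot":[[0,0,0],[0,0,0],[0,0,0],[0,0,0],[0,0,0],[0,0,0],[0,0,0],[0,0,0],[0,0,0],[0,0,0],[0,0,0]],"fingers":[1,1,1,1,1,1,1,1,1,1,1]}'
python3 -m creep '{"slide":[[-1.6,-3,0],[-1.6,-3,0],[-1.6,-3,0],[-1.6,-3,0],[-1.6,-3,0],[-1.6,-3,0],[-1.6,-3,0],[-1.6,-3,0],[-1.6,-3,0],[-1.6,-3,0],[-1.6,-3,0],[-1.6,-3,0]],"delta_rot":[[0,0,0],[0,0,0],[0,0,0],[0,0,0],[0,0,0],[0,0,0],[0,0,0],[0,0,0],[0,0,0],[0,0,0],[0,0,0],[0,0,0]],"fingers":[1,1,1,1,1,1,1,1,1,1,1,1]}'
python3 -m creep '{"slide":[[-1,-3,0],[-1,-3,0],[-1,-3,0],[-1,-3,0],[-1,-3,0],[-0.8,-1,0],[0,0,0],[0,0,0]],"delta_rot":[[0,0,0],[0,0,0],[0,0,0],[0,0,0],[0,0,0],[0,0,0],[0,0,0],[0,0,0]],"fingers":[1,1,1,1,1,1,1,1]}'
python3 - <<'E'
from h import *
c=cam("wrist"); s=robot.observe(); b=cam("side")
save("w2.png",np.hstack([c["img"],b["img"]]),0.71)
E
```

```text
t: 6.07
position: [0.6546, 0.1298, 0.2129]
tool_rot: [-0.001, 1.0, -0.019, 0.005]
wrist_force: [0.6, 0.7, 1.4]
grip_width: 1.002
t: 7.07
position: [0.4585, -0.2325, 0.206]
tool_rot: [0.0, 1.0, -0.019, -0.0]
wrist_force: [-0.1, -0.2, 0.1]
grip_width: 0.993
t: 7.73
position: [0.4013, -0.3911, 0.2057]
tool_rot: [-0.0, 1.0, -0.02, -0.0]
wrist_force: [0.6, 0.1, 0.1]
grip_width: 1.0
```

View pics/w2.png

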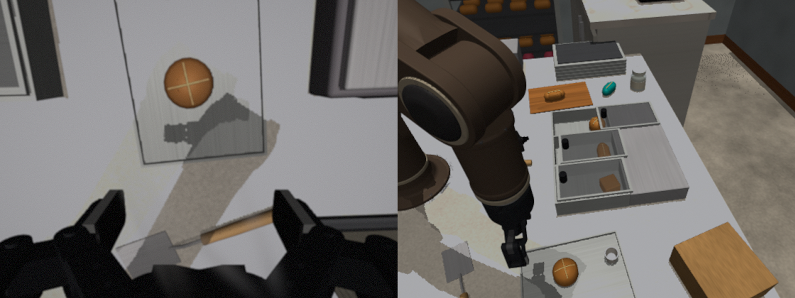

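Cover2 is open in the side view, with its knob next to the bay bun, and the other covers are untouched. The tray bun is at wrist px (188,83) in the left half.

```bash
python3 - <<'E'
from h import *
c=load("wrist");s=robot.observe();print(s["position"])
im=c["img"].astype(int); m=((im[...,0]-im[...,2]>60)).astype(np.uint8); m[220:]=0
n,l,st,ce=cv2.connectedComponentsWithStats(m); i=1+np.argmax(st[1:,4]); print(st[i],ce[i])
x,y,w,h=st[i][:4]
for z in(.024,.03): print(ray(c,x+w/2-.5,y+h/2-.5,z), np.linalg.norm(ray(c,x,y,z)-ray(c,x+w,y,z)))
E
```

```text
[ 0.40266466 -0.38966736  0.20613815]
[ 233   83   64   66 3160] [264.34018987 115.7835443 ]
[ 0.46484118 -0.37990216  0.024     ] 0.05571081870952206
[ 0.46500946 -0.38016779  0.03      ] 0.05468016124972903
```

```bash
python3 -m creep '{"slide":[[3.1,0.5,0],[3.1,0.5,0],[0,0,0],[0,0,-4],[0,0,-4],[0,0,-3],[0,0,-2],[0,0,0],[0,0,0]],"delta_rot":[[0,0,0],[0,0,0],[0,0,0],[0,0,0],[0,0,0],[0,0,0],[0,0,0],[0,0,0],[0,0,0]],"fingers":[1,1,1,1,1,1,1,1,1]}'
```

```text
t: 8.58
position: [0.4643, -0.3795, 0.0759]
tool_rot: [-0.001, 1.0, -0.018, -0.001]
wrist_force: [0.4, -0.2, 0.6]
grip_width: 1.002
```

```bash
python3 -m creep '{"slide":[[0,0,-2],[0,0,-2],[0,0,-1.5],[0,0,-1],[0,0,-0.5],[0,0,0],[0,0,0]],"delta_rot":[[0,0,0],[0,0,0],[0,0,0],[0,0,0],[0,0,0],[0,0,0],[0,0,0]],"fingers":[1,1,1,1,1,1,1]}'
python3 -m creep '{"slide":[[0,0,0],[0,0,0],[0,0,0],[0,0,0],[0,0,0],[0,0,0],[0,0,0],[0,0,0]],"delta_rot":[[0,0,0],[0,0,0],[0,0,0],[0,0,0],[0,0,0],[0,0,0],[0,0,0],[0,0,0]],"fingers":[0,0,0,0,0,0,0,0]}' 30
```

```text
t: 9.17
position: [0.4648, -0.3815, 0.0075]
tool_rot: [0.0, 1.0, -0.019, 0.001]
wrist_force: [0.1, -0.6, -1.1]
grip_width: 0.999
t: 9.83
position: [0.4646, -0.3817, 0.0076]
tool_rot: [0.001, 1.0, -0.019, 0.001]
wrist_force: [-0.8, 1.2, 5.8]
grip_width: 0.709
```

```bash
python3 -m creep '{"slide":[[0,0,1],[0,0,2],[0,0,3],[0,0,3],[0,0,3],[0,0,3],[0,0,2],[0,0,1],[0,0,0],[0,0,0]],"delta_rot":[[0,0,0],[0,0,0],[0,0,0],[0,0,0],[0,0,0],[0,0,0],[0,0,0],[0,0,0],[0,0,0],[0,0,0]],"fingers":[0,0,0,0,0,0,0,0,0,0]}'
python3 -m creep '{"slide":[[0.2,1,0],[0.3,2,0],[0.3,2.5,0],[0.3,2.5,0],[0.3,2.5,0],[0.3,2.5,0],[0.3,2.5,0],[0.3,2.5,0],[0.3,2.5,0],[0.3,2.5,0],[0.3,2.5,0],[0.3,2.5,0]],"delta_rot":[[0,0,0],[0,0,0],[0,0,0],[0,0,0],[0,0,0],[0,0,0],[0,0,0],[0,0,0],[0,0,0],[0,0,0],[0,0,0],[0,0,0]],"fingers":[0,0,0,0,0,0,0,0,0,0,0,0]}'
python3 -m creep '{"slide":[[0.3,2.5,0],[0.3,2.5,0],[0.3,2.5,0],[0.3,2.5,0],[0.3,2.5,0],[0.3,2.5,0],[0.3,2.5,0],[0.3,2.5,0],[0.3,2,0],[0.3,1.5,0],[0,0,0],[0,0,0]],"delta_rot":[[0,0,0],[0,0,0],[0,0,0],[0,0,0],[0,0,0],[0,0,0],[0,0,0],[0,0,0],[0,0,0],[0,0,0],[0,0,0],[0,0,0]],"fingers":[0,0,0,0,0,0,0,0,0,0,0,0]}'
python3 - <<'E'
from h import *
c=cam("wrist"); s=robot.observe(); b=cam("side"); print(s["position"])
save("w3.png",np.hstack([c["img"],b["img"]]),0.71)
E
```

```text
t: 10.67
position: [0.4636, -0.3811, 0.1861]
tool_rot: [0.0, 1.0, -0.019, -0.0]
wrist_force: [-0.9, -1.1, -1.0]
grip_width: 0.707
t: 11.67
position: [0.4977, -0.099, 0.1846]
tool_rot: [-0.0, 1.0, -0.019, -0.002]
wrist_force: [0.3, -0.0, -1.8]
grip_width: 0.705
t: 12.67
position: [0.5276, 0.1348, 0.1846]
tool_rot: [0.0, 1.0, -0.018, -0.002]
wrist_force: [-0.3, -0.3, -1.6]
grip_width: 0.707
[0.52781317 0.13354102 0.18486438]
```

View pics/w3.png

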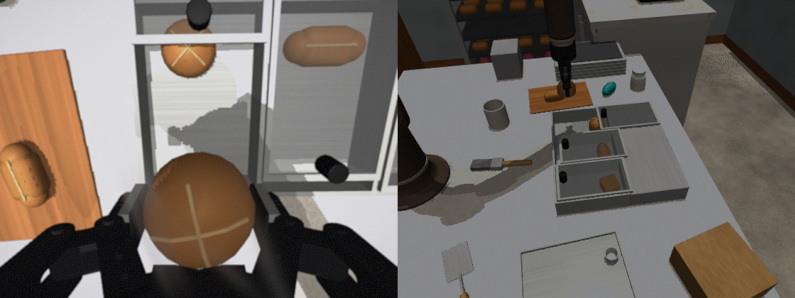

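The bun is held level over bay2, the cover edge is at row ~40, and the bay bun shows at (190,55). Checking the fit against the bay walls.

```bash
python3 - <<'E'
from h import *
c=load("wrist");k=.71
f=lambda u,v,z: ray(c,u/k,v/k,z).round(4)
print("wallsL,R",f(137,100,.06),f(261,100,.06)); print("bay bun near edge",f(190,77,.02)); print("cover edge",f(200,44,.067)); print("front wall",f(265,182,.06))
E
```

```text
wallsL,R [0.5758 0.1981 0.06  ] [0.5713 0.0673 0.06  ]
bay bun near edge [0.5967 0.1425 0.02  ]
cover edge [0.6277 0.1299 0.067 ]
front wall [0.4768 0.0591 0.06  ]
```

```bash
python3 -m creep '{"slide":[[0,0.1,-2],[0,0,-3],[0,0,-3],[0,0,-3],[0,0,-2],[0,0,-1],[0,0,0],[0,0,0]],"delta_rot":[[0,0,0],[0,0,0],[0,0,0],[0,0,0],[0,0,0],[0,0,0],[0,0,0],[0,0,0]],"fingers":[0,0,0,0,0,0,0,0]}'
python3 -m creep '{"slide":[[0,0,-0.8],[0,0,-0.8],[0,0,-0.7],[0,0,-0.5],[0,0,-0.3],[0,0,-0.2],[0,0,-0.1],[0,0,0],[0,0,0],[0,0,0]],"delta_rot":[[0,0,0],[0,0,0],[0,0,0],[0,0,0],[0,0,0],[0,0,0],[0,0,0],[0,0,0],[0,0,0],[0,0,0]],"fingers":[0,0,0,0,0,0,0,0,0,0]}'
```

```text
t: 13.43
position: [0.529, 0.1343, 0.0465]
tool_rot: [0.0, 1.0, -0.019, -0.0]
wrist_force: [0.7, 0.0, -0.4]
grip_width: 0.707
t: 14.27
position: [0.5291, 0.1349, 0.0125]
tool_rot: [-0.0, 1.0, -0.019, 0.0]
wrist_force: [-0.7, 0.5, -1.2]
grip_width: 0.71
```

```bash
python3 -m creep '{"slide":[[0,0,-0.1],[0,0,-0.1],[0,0,-0.1],[0,0,-0.1],[0,0,0],[0,0,0],[0,0,0]],"delta_rot":[[0,0,0],[0,0,0],[0,0,0],[0,0,0],[0,0,0],[0,0,0],[0,0,0]],"fingers":[0,0,0,0,0,0,0]}'
```

```text
t: 14.85
position: [0.5289, 0.1348, 0.0083]
tool_rot: [0.0, 1.0, -0.019, -0.0]
wrist_force: [-0.5, -0.7, -0.7]
grip_width: 0.708
```

```bash
python3 -m creep '{"slide":[[0,0,-0.1],[0,0,0],[0,0,0]],"delta_rot":[[0,0,0],[0,0,0],[0,0,0]],"fingers":[0,0,0]}'
python3 -m creep '{"slide":[[0,0,0],[0,0,0],[0,0,0],[0,0,0],[0,0,0],[0,0,0],[0,0,0]],"delta_rot":[[0,0,0],[0,0,0],[0,0,0],[0,0,0],[0,0,0],[0,0,0],[0,0,0]],"fingers":[0.95,0.95,0.95,0.95,0.95,0.95,0.95]}'
```

```text
t: 15.1
position: [0.529, 0.1348, 0.0076]
tool_rot: [0.0, 1.0, -0.019, 0.0]
wrist_force: [-0.4, 0.1, 3.0]
grip_width: 0.709
t: 15.68
position: [0.5291, 0.1351, 0.0074]
tool_rot: [-0.0, 1.0, -0.019, 0.0]
wrist_force: [0.3, 1.7, -0.3]
grip_width: 0.948
```

```bash
python3 -m creep '{"slide":[[0,0,0],[0,0,1],[0,0,2],[0,0,3],[0,0,3],[0,0,3],[0,0,3],[0,0,3],[0,0,1],[0,0,0],[0,0,0]],"delta_rot":[[0,0,0],[0,0,0],[0,0,0],[0,0,0],[0,0,0],[0,0,0],[0,0,0],[0,0,0],[0,0,0],[0,0,0],[0,0,0]],"fingers":[0.95,0.95,0.95,0.95,0.95,0.95,0.95,0.95,0.95,1,1]}'
python3 - <<'E'
from h import *
c=cam("wrist"); s=robot.observe(); b=cam("side"); print(s["position"])
save("w4.png",np.hstack([c["img"],b["img"]]),0.71)
E
```

```text
t: 16.6
position: [0.5288, 0.1342, 0.1975]
tool_rot: [0.0, 1.0, -0.019, 0.0]
wrist_force: [-0.5, -0.1, 0.3]
grip_width: 0.997
[0.52829211 0.13406295 0.19645672]
```

View pics/w4.png

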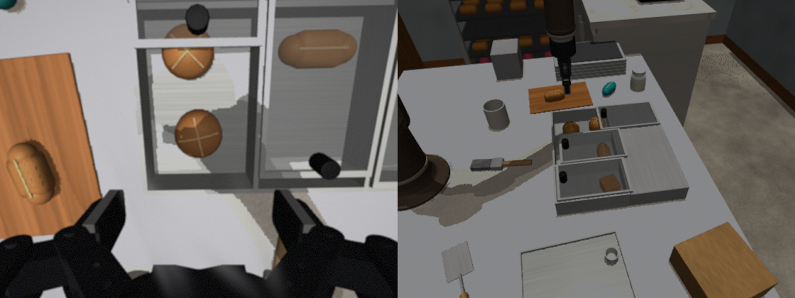

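The bun stands upright on the floor of bay2 at (198,133), clear of its fellow at (187,52). Going back to the knob to shut the cover.

```bash
python3 -m creep '{"slide":[[3,-0.1,0],[3,-0.1,0],[3,-0.1,0],[3,0,0],[0.4,0,0],[0,0,-3],[0,0,-3],[0,0,-3],[0,0,-2],[0,0,-1],[0,0,0],[0,0,0]],"delta_rot":[[0,0,0],[0,0,0],[0,0,0],[0,0,0],[0,0,0],[0,0,0],[0,0,0],[0,0,0],[0,0,0],[0,0,0],[0,0,0],[0,0,0]],"fingers":[1,1,1,1,1,1,1,1,1,1,1,1]}'
python3 -m creep '{"slide":[[0,0,0],[0,0,0],[0,0,0],[0,0,0],[0,0,0],[0,0,0],[0,0,0],[0,0,0],[0,0,0],[0,0,0]],"delta_rot":[[0,0,0],[0,0,0],[0,0,0],[0,0,0],[0,0,0],[0,0,0],[0,0,0],[0,0,0],[0,0,0],[0,0,0]],"fingers":[0,0,0,0,0,0,0,0,0,0]}' 25
```

```text
t: 17.7
position: [0.6525, 0.132, 0.0768]
tool_rot: [0.0, 1.0, -0.019, -0.001]
wrist_force: [0.5, 0.8, 0.4]
grip_width: 0.998
t: 18.53
position: [0.6535, 0.1308, 0.0782]
tool_rot: [0.001, 1.0, -0.019, 0.001]
wrist_force: [-0.0, -3.4, 5.3]
grip_width: 0.24
```

```bash
python3 -m creep '{"slide":[[-0.6,0.02,0],[-1.3,0.05,0],[-1.3,0.05,0],[-1.3,0.05,0],[-1.3,0.05,0],[-1.3,0.05,0],[-1.3,0.05,0],[-1.3,0.05,0],[-1.3,0.05,0],[-1.3,0.05,0],[-1.3,0.05,0],[-1,0.03,0]],"delta_rot":[[0,0,0],[0,0,0],[0,0,0],[0,0,0],[0,0,0],[0,0,0],[0,0,0],[0,0,0],[0,0,0],[0,0,0],[0,0,0],[0,0,0]],"fingers":[0,0,0,0,0,0,0,0,0,0,0,0]}'
python3 -m creep '{"slide":[[-0.3,0,0],[-0.3,0,0],[-0.3,0,0],[0,0,0]],"delta_rot":[[0,0,0],[0,0,0],[0,0,0],[0,0,0]],"fingers":[0,0,0,0]}'
```

```text
t: 19.53
position: [0.5069, 0.1341, 0.078]
tool_rot: [0.002, 1.0, -0.02, 0.001]
wrist_force: [2.4, -10.5, 8.0]
grip_width: 0.244
t: 19.87
position: [0.4979, 0.1343, 0.078]
tool_rot: [0.002, 1.0, -0.02, 0.0]
wrist_force: [-0.4, -10.5, 10.5]
grip_width: 0.244
```

```bash
python3 -m creep '{"slide":[[-0.2,-0.1,0],[-0.2,-0.1,0],[-0.1,0,0],[0,0,0]],"delta_rot":[[0,0,0],[0,0,0],[0,0,0],[0,0,0]],"fingers":[0,0,0,0]}'
python3 -m creep '{"slide":[[-0.2,0,0],[-0.1,0,0],[-0.1,0,0],[0,0,0]],"delta_rot":[[0,0,0],[0,0,0],[0,0,0],[0,0,0]],"fingers":[0,0,0,0]}'
```

```text
t: 20.2
position: [0.4933, 0.1343, 0.078]
tool_rot: [0.001, 1.0, -0.019, 0.001]
wrist_force: [0.2, -5.2, 8.0]
grip_width: 0.245
t: 20.53
position: [0.4894, 0.1345, 0.078]
tool_rot: [0.001, 1.0, -0.019, 0.001]
wrist_force: [0.8, -4.8, 6.5]
grip_width: 0.243
```

```bash
python3 -m creep '{"slide":[[-0.2,0,0],[-0.1,0,0],[-0.1,0,0],[0,0,0]],"delta_rot":[[0,0,0],[0,0,0],[0,0,0],[0,0,0]],"fingers":[0,0,0,0]}'
python3 - <<'E'
from h import *
c=cam("wrist"); s=robot.observe(); b=cam("side"); print(s["position"],s["wrist_force"])
save("w5.png",np.hstack([c["img"],cv2.resize(b["img"][130:235,190:330],(560,420))]),0.71)
E
```

```text
t: 20.87
position: [0.4854, 0.1346, 0.078]
tool_rot: [0.0, 1.0, -0.019, 0.001]
wrist_force: [0.7, -3.9, 6.5]
grip_width: 0.244
[0.48543973 0.13452922 0.07805007] [ 0.24833636 -3.66594997  7.49415843]
```

View pics/w5.png

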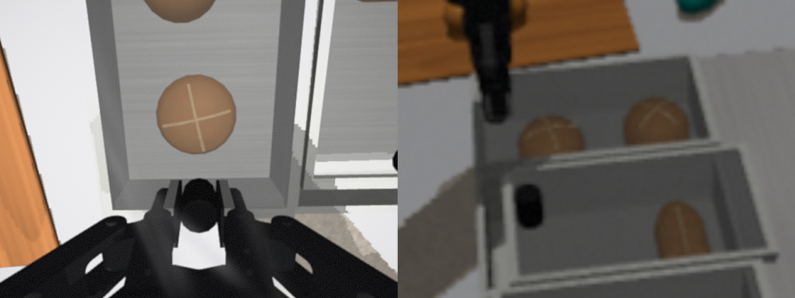

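Nearly shut, but no stop felt yet. Continuing slowly.

```bash
python3 -m creep '{"slide":[[-0.1,0,0],[-0.1,0,0],[-0.1,0,0],[0,0,0]],"delta_rot":[[0,0,0],[0,0,0],[0,0,0],[0,0,0]],"fingers":[0,0,0,0]}'
python3 -m creep '{"slide":[[-0.1,0,0],[-0.1,0,0],[-0.1,0,0],[0,0,0]],"delta_rot":[[0,0,0],[0,0,0],[0,0,0],[0,0,0]],"fingers":[0,0,0,0]}'
```

```text
t: 21.3
position: [0.4839, 0.1346, 0.0781]
tool_rot: [0.0, 1.0, -0.02, 0.002]
wrist_force: [5.5, -4.5, 1.6]
grip_width: 0.246
t: 21.63
position: [0.4838, 0.1346, 0.0783]
tool_rot: [-0.001, 1.0, -0.02, 0.005]
wrist_force: [16.4, -4.2, -7.8]
grip_width: 0.245
```

The stop is reached: 16 N and no further motion. Relieving the force, then releasing, lifting and checking.

```bash
python3 -m creep '{"slide":[[0.3,0,0],[0,0,0],[0,0,0],[0,0,0],[0,0,0],[0,0,0],[0,0,0],[0,0,3],[0,0,4],[0,0,4],[0,0,2],[0,0,0]],"delta_rot":[[0,0,0],[0,0,0],[0,0,0],[0,0,0],[0,0,0],[0,0,0],[0,0,0],[0,0,0],[0,0,0],[0,0,0],[0,0,0],[0,0,0]],"fingers":[0,1,1,1,1,1,1,1,1,1,1,1]}'
python3 -m creep '{"slide":[[-2,0,0],[-2,0,0],[-2,0,0],[0,0,0],[0,0,0],[0,0,0]],"delta_rot":[[0,0,0],[0,0,0],[0,0,0],[0,0,0],[0,0,0],[0,0,0]],"fingers":[1,1,1,1,1,1]}'
python3 - <<'E'
from h import *
c=cam("wrist"); s=robot.observe(); b=cam("side"); print(s["position"],s["wrist_force"])
save("w6.png",np.hstack([c["img"],b["img"]]),0.71)
E
```

```text
t: 22.63
position: [0.4843, 0.1365, 0.2122]
tool_rot: [-0.001, 1.0, -0.019, 0.004]
wrist_force: [0.8, 0.3, -0.2]
grip_width: 0.998
t: 23.13
position: [0.4225, 0.1352, 0.2072]
tool_rot: [0.0, 1.0, -0.019, 0.0]
wrist_force: [-0.2, -0.4, -0.1]
grip_width: 0.999
[0.42262877 0.13526148 0.20716046] [ 0.33644734 -0.01964245 -0.82943464]
```

View pics/w6.png

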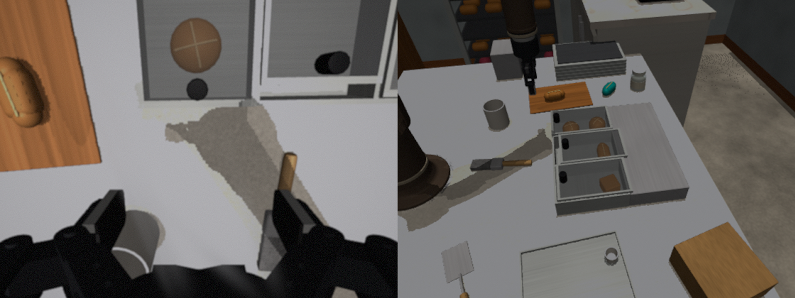

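Cover2 now sits flush with the case front, with its knob at (197,89). Both buns lie beneath it, and the board roll and cup look undisturbed. Handing in.

```bash
python3 -c "
from rig import robot
k=robot.observe()['wrist_force'];print(k,robot.hand_in())"
```

```text
the job is handed in; nothing more can be done
[ 0.23501061  1.00663791 -0.12309551] None
```

I moved the round bun from the tray into bay2 (left, +y), the bay that held the other bun, and handed the job in. No verdict was reported.

- **Opening:** I gripped cover2's knob and slid it back to about 0.16 m. It started slightly ajar, by my estimate 20–27 mm.
- **Placing:** I lowered the bun in the fingers until the floor pushed back with about 3 N, then let go. The next picture showed it upright and clear of its fellow; I measured about 35 mm between them just before lowering.
- **Shutting:** I pulled the cover until it stopped against the end (about 16 N, no further motion), then released it and backed away.

**Last checks:** The final picture shows cover2 flush with the case front and both buns under it. The roll on the board and the cup look where they were, judged by eye. The gripper is clear, with about 1 N or less at the wrist. The clock stood at about 23 s.

**Disagreement:** The shut stop came about 9 mm nearer the robot than I had estimated from the pictures, so I relied on the felt stop. A sideways force of up to 10 N on the knob while shutting was reduced by shifting the tool slightly.

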